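Park the red-lidded case in the ramp dock

ROBOT

A 6-joint arm with a two-finger parallel gripper is mounted at the origin on the work surface. World frame = base frame: x ahead of the robot, y to its left, z up, the work surface at z = 0. Lengths are in m, angles in rad, forces in N, time in s.
With the tool pointing down it reaches from about 0.25 to 0.725 m from the base axis. Payload 4 kg.
Tool frame: the origin (TCP) lies midway between the tips of the shut fingers; the grasp point (between the pads) lies 19 mm behind it; z points along the fingers, y is the line along which they close (so a half turn about z gives the same grasp; the last joint's range is limited). The gripper opens to 85 mm and grips with 20 to 120 N. Pads are 22 mm wide; open, the fingers measure 114 mm over their backs; the gripper's body (76 mm by 85 mm) begins 54 mm behind the grasp point. The pads swing forward as they close: fully open they stand 13 mm farther back than shut.
Start: joints at [1.115, 0.241, 0.005, 1.335, 0, 1.571], TCP at [0.22, 0.449, 0.231] pointing down, gripper open.
Joint ranges: [-2.72, 2.72], [-1.05, 1.87], [-1.09, 1.28], [-1.99, 2.15], [-1.42, 1.44], [-3.14, 3.14]. Speed limits (rad/s): [2.79, 2.79, 3.14, 3.14, 3.14, 3.14].

INTERFACE

Orientations are given as a unit quaternion [x, y, z, w].
In Python, from workcell import bot gives the robot as it stands. The module is installed in compiled form; this text tells all that it offers.
- The arm moves only by the tool jog_arm, never from a script. Its argument "deltas" is a list of rows, each an object with "fingers": the opening, from 0 (shut) to 1 (fully open); "delta_pos": the shift along the tool's x, y, z normalised to -1 to 1, where 1 is 300 mm, a list of three; "yaw": the turn about the tool's z normalised to -1 to 1, where 1 is pi/4 rad. A call has 1 to 12 rows; each row is the pose to reach, as a shift and turn from the pose commanded when the call began, along the tool's axes at that moment; what a row does not reach only later rows make up. A row lasts 1/10 s, in which the tool goes at most 50 mm and 8.59 degrees, less where a joint would pass 70% of its speed; a pose out of reach is approached as far as the arm can. A call with a number of a shift or a turn outside -1 to 1 is refused whole. A call with a gripper value outside its range is refused whole. The fingers move at their own pace and stop on an object; the grip force is fixed at half the most. Time passes only in rows, so rows that repeat a pose let the fingers close. It gives the time, the measured TCP pose, the force, the opening and the grip force at its end, in the units of the state.
- bot.get_obs(): the state, without advancing time (a new reading comes with each control period).
- bot.camera(name): name is "scene" or "top" or "wrist"; returns a dict with "image" (384x512x3 uint8, red, green, blue), "range_z" (384x512 float32, m along the optical axis (not along the pixel's ray), 0 where there is no reading), "fx", "fy", "cx", "cy" (pixels), "rvec" (rotation vector, rad) and "tvec" (3), from world to camera coordinates, as OpenCV has them. Camera axes: x right, y down, z forward; pixel columns grow to the right and rows downward; lengths in m; the calibration is good to about 2 mm. A picture is of the moment at which its call begins.
- bot.job_done(): hands the job in; it is judged then, once.
The state is a dict: "clock": time; "joint_pos": joint angles; "joint_vel": joint speeds; "tau": joint torques, N m; "eef_pos": TCP position; "tool_rot": TCP orientation; "ft_force": force on the tool from outside, world axes, zero at the start; "ft_torque": the same for the moment, N m; "grip_width": finger opening in m; "grasp_force": force on a finger pad.
Only numpy, scipy, OpenCV 4.12 (cv2) and the standard library are available. Lean on these libraries where they do the work, as an engineer would, in place of code of your own. Each camera call takes 0.05 s, during which the arm holds its last target. There are 200 camera calls.

TASK

Park the black case with the red lid in the ramp dock: push it up the ramp of the lane it stands in, rather than lifting it over, until its back edge drops behind the yellow lip and it sits flat in the pocket at the top. Leave the case with the yellow lid where it stands.

Things in the scene. Friction and masses are not known exactly. Their poses are not given: they have to be found in the camera images.
- red_case_center (a point): Centre, 30 mm above the underside, of the loose black tool case with a red lid: 110 mm long (its x, along the lane), 100 wide, 60 high, about 0.6 kg, flat faces, no usable handle. It starts flat on the bench at the foot of either of the dock's two lanes, nose between the rails, its x axis pointing roughly up the ramp.
- yellow_case_center (a point): Centre (half-way up) of a like black case, same size, with a yellow lid, at the foot of the other lane. To be left alone.
- dock: Fixed two-lane ramp dock: aluminium ramp, blue rails. Its x points up the ramp; origin on the bench (z 0) midway between the lanes, under the lip's edge. Lane centres at y +63 and -63 mm, 116 mm wide between rails. Rails start at x -200, 16 mm above the sliding surface (50 mm above the bench from x -16 on). Ramp rises straight from the bench at x -150 to 34 mm high at x -12.
- lip (a point): Edge of the yellow lip, 34 mm above the dock's origin, same axes. The lip's top is level from x -12 mm to 0; beyond it the pocket's floor lies 12 mm lower, from x 0 to an end wall at x 124 mm (14 thick, 65 mm high above the bench). A seated case lies flat with its centre at x 55 to 69 mm, 52 mm above the bench.
Not all that is in view belongs to the job. Leave any purple look-alike of the part that bears red_case_center alone.

How it is judged:
On the way:
1. the red-lidded case is sliding up the ramp, leaning with the slope (x of red_case_center in the frame of dock between -0.14 and -0.02 m and z of red_case_center in the frame of dock below 0.075 m and angle between red_case_center's own z axis and vertical above 0.12 rad), for 0.1 s.
At the end, for the whole second after the job is handed in: The red-lidded case rests in the pocket behind the lip: its centre 50 to 74 mm past the lip's edge, within 85 mm of the dock's centre line and less than 56 mm high, level within 0.05 rad and at rest. The yellow-lidded case has not moved more than 20 mm (x of red_case_center in the frame of dock between 0.05 and 0.074 m and y of red_case_center in the frame of dock between -0.085 and 0.085 m and z of red_case_center in the frame of dock below 0.056 m and angle between red_case_center's own z axis and vertical below 0.05 rad and linear speed of red_case below 0.02 m/s); the robot touches nothing.
It fails at once if the red-lidded case is lifted clear over the dock instead of pushed up the ramp (centre above 100 mm) (z of red_case_center in the frame of dock above 0.1 m).
It fails at once if the yellow-lidded case is moved more than 20 mm (distance of yellow_case_center from where it was at the start of the episode above 0.02 m).
It also fails if it takes over 42 s, if anything falls off the work surface, if the arm or the gripper's body presses on something with over 40 N, if the wrist force passes 120 N, or if a joint passes its speed limit or range.

## Working session

There is one attempt and no reset: what is moved stays moved. The work goes in short steps, Python scripts to look and compute and a tool call to move; the robot and the scene stay as the last step left them, time stands still between calls to the robot, and variables do not carry over. Pictures are saved under pics/ and viewed, at most 10 in all, crops included, and the job is handed in when it is done.

Besides the shell and the picture viewer there is one more tool, called by a JSON object that holds its "method" and its "body", one argument or row to a line. jog_arm: Moves the arm, as the interface text tells. Scaled input: -1 to 1 covers 300 mm each way for a shift and pi/4 rad each way for a turn. Its arguments: {"type":"object","properties":{"deltas":{"type":"array","items":{"type":"object","properties":{"fingers":{"type":"number"},"delta_pos":{"type":"array","items":{"type":"number"}},"yaw":{"type":"number"}}}}},"required":["deltas"]}

```bash
mkdir -p pics
python3 - <<'E'
from workcell import bot
import cv2,numpy as np
o=bot.get_obs();print(o)
for n in("top","scene"):
    c=bot.camera(n);np.savez(n+".npz",**c);cv2.imwrite(f"pics/{n}.png",c["image"][:,:,::-1])
    print(n,c["fx"],c["rvec"],c["tvec"])
E
```

```text
{'clock': 0.0, 'joint_pos': array([ 1.11498423e+00,  2.41411760e-01,  3.68321105e-03,  1.33520916e+00,
       -3.47360515e-05,  1.57081339e+00]), 'joint_vel': array([-0.00019011, -0.000996  ,  0.00043444, -0.00065775, -0.001378  ,
       -0.00136039]), 'tau': array([ 6.42206851e-05, -3.72318542e+01,  2.52407241e+01,  1.69821252e-02,
        1.80247725e-04, -8.14263537e-07]), 'eef_pos': array([0.21981643, 0.44835806, 0.23039793]), 'tool_rot': array([ 2.25946376e-01,  9.74139152e-01, -1.04693239e-03, -2.24982563e-04]), 'ft_force': array([ 0.07111935, -0.49928386,  0.5069791 ]), 'ft_torque': array([ 0.00386856, -0.06245085, -0.01775459]), 'grasp_force': 0.0, 'grip_width': 0.08544604150964395}
top 433.756630682923 [ 2.16615252 -2.15736094  0.19702379] [-0.11005977  0.50117668  0.93928773]
scene 414.0625407271476 [ 1.45602871  2.32774765 -0.67216638] [ 0.28446727 -0.30455109  1.1741663 ]
```

View pics/top.png

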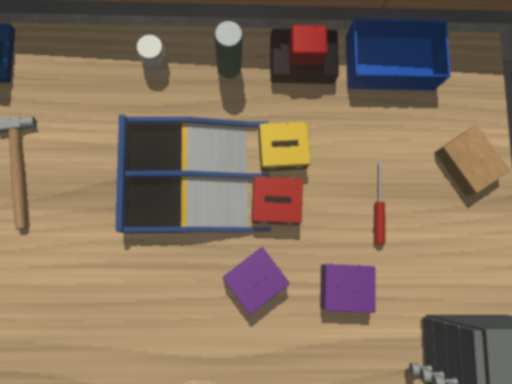

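View pics/scene.png

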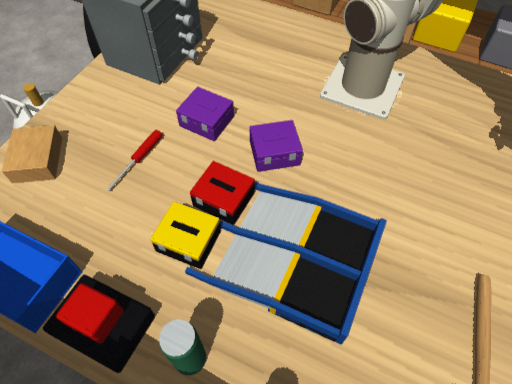

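The top view shows the red-lidded case at (277,200) and the yellow-lidded one at (284,145), both at the lane feet. The red block on a black tray at (308,45) and the two purple cases, (256,282) and (349,289), are decoys. The dock's lip is at column ~184, and the ramp rises to the left. The red case at (277,200) fits: it is case-sized, has a slotted lid and stands between the rails.

```bash
cat > h.py <<'E'
import cv2,numpy as np
def ray(c,uv,z):
    R=cv2.Rodrigues(np.asarray(c["rvec"]))[0];t=np.asarray(c["tvec"]).ravel()
    uv=np.atleast_2d(uv).astype(float)
    d=np.c_[(uv[:,0]-c["cx"])/c["fx"],(uv[:,1]-c["cy"])/c["fy"],np.ones(len(uv))]@R
    C=-R.T@t
    return C+d*((z-C[2])/d[:,2])[:,None]
def mask(c,lo,hi):
    return cv2.inRange(cv2.cvtColor(c["image"],cv2.COLOR_RGB2HSV),lo,hi)
def blobs(m,amin=100):
    cs=cv2.findContours(m,cv2.RETR_EXTERNAL,cv2.CHAIN_APPROX_NONE)[0]
    return [k[:,0] for k in cs if cv2.contourArea(k)>amin]
def rect(c,k,z):
    p=ray(c,k,z)[:,:2].astype(np.float32)
    return cv2.minAreaRect(p)
E
python3 - <<'E'
from h import *
c=dict(np.load("top.npz"))
for n,lo,hi,z in(("red",(0,130,60),(8,255,255),.06),("yel",(20,130,60),(32,255,255),.06),("lip",(20,130,60),(32,255,255),.034),("blue",(105,120,40),(120,255,255),.05)):
    for k in blobs(mask(c,lo,hi),60):
        r=rect(c,k,z);print(n,k.mean(0).round(),np.round(r[0],4),np.round(r[1],4),round(r[2],1))
        if n=="blue":print(np.round(cv2.boxPoints(r),3).tolist())
r=c["range_z"];print([ (u,v,r[v,u]) for u,v in((277,190),(284,135),(150,150),(122,170),(330,120))])
im=cv2.resize(c["image"][95:325,95:395,::-1],None,fx=2.6,fy=2.6,interpolation=cv2.INTER_CUBIC);cv2.imwrite("pics/crop.png",im)
E
```

```text
red [379. 223.] [ 0.4536 -0.3957] [0.0223 0.0941] 87.5
red [277. 200.] [ 0.5047 -0.1701] [0.1089 0.1019] 87.8
red [307.  44.] [ 0.8739 -0.2458] [0.0899 0.0984] 89.3
yel [183. 202.] [0.4987 0.0382] [0.1043 0.0108] 1.3
yel [183. 147.] [0.623 0.039] [0.1037 0.0112] 1.3
yel [284. 144.] [ 0.6309 -0.1872] [0.103  0.1108] 3.6
lip [183. 202.] [0.5026 0.0413] [0.1072 0.0111] 1.3
lip [183. 147.] [0.6302 0.0421] [0.1065 0.0115] 1.3
lip [284. 144.] [ 0.6383 -0.1903] [0.1059 0.1139] 3.6
blue [154. 229.] [0.4389 0.0989] [0.0066 0.1283] 1.6
[[0.4339999854564667, 0.16300000250339508], [0.43700000643730164, 0.03500000014901161], [0.4440000057220459, 0.03500000014901161], [0.4399999976158142, 0.16300000250339508]]
blue [156. 173.] [0.5638 0.0986] [0.0091 0.1398] 0.5
[[0.5590000152587891, 0.1679999977350235], [0.5600000023841858, 0.028999999165534973], [0.5690000057220459, 0.028999999165534973], [0.5680000185966492, 0.1679999977350235]]
blue [120. 173.] [0.5655 0.1787] [0.2546 0.0091] 1.4
[[0.43799999356269836, 0.18000000715255737], [0.43799999356269836, 0.17100000381469727], [0.6930000185966492, 0.1770000010728836], [0.6930000185966492, 0.1860000044107437]]
blue [ 5. 52.] [0.8441 0.4512] [0.1359 0.0272] 4.8
[[0.7749999761581421, 0.45899999141693115], [0.777999997138977, 0.4320000112056732], [0.9129999876022339, 0.4429999887943268], [0.9110000133514404, 0.4699999988079071]]
blue [397.  53.] [ 0.86   -0.4627] [0.1747 0.244 ] 0.8
[[0.7710000276565552, -0.34200000762939453], [0.7739999890327454, -0.5860000252723694], [0.9490000009536743, -0.5839999914169312], [0.9459999799728394, -0.3400000035762787]]
[(277, 190, np.float32(0.96271724)), (284, 135, np.float32(0.9828554)), (150, 150, np.float32(1.0043441)), (122, 170, np.float32(0.9512249)), (330, 120, np.float32(1.0533409))]
```

View pics/crop.png

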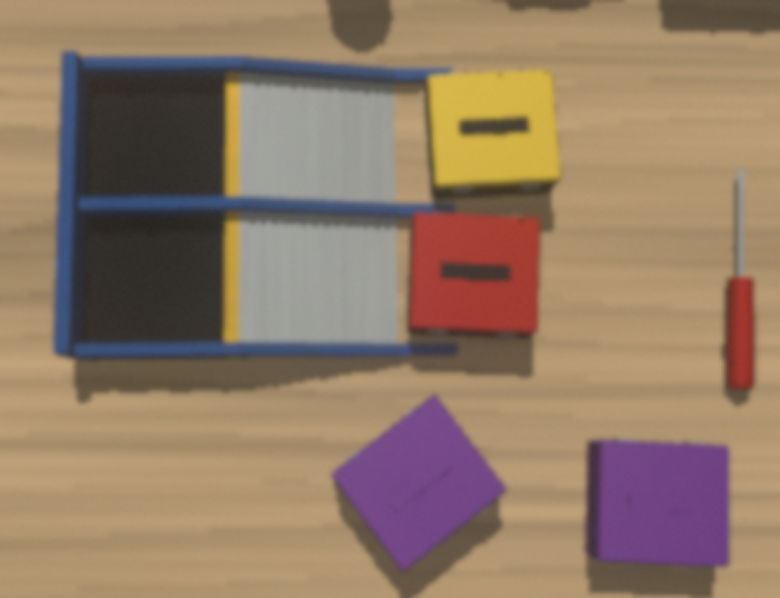

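The crop confirms the red-lidded slotted case between its rails at lane y +63; up-ramp is close to world +y. Next I swing round behind the case with the fingers half closed.

{"method": "jog_arm", "body": {
  "deltas": [
    {"fingers": 0.4,"delta_pos": [-0.62,-0.59,0],"yaw": 1},
    {"fingers": 0.4,"delta_pos": [-0.62,-0.59,0],"yaw": 1},
    {"fingers": 0.4,"delta_pos": [-0.62,-0.59,0],"yaw": 1},
    {"fingers": 0.4,"delta_pos": [-0.62,-0.59,0],"yaw": 1},
    {"fingers": 0.4,"delta_pos": [-0.62,-0.59,0],"yaw": 1},
    {"fingers": 0.4,"delta_pos": [-0.62,-0.59,0],"yaw": 1},
    {"fingers": 0.4,"delta_pos": [-0.62,-0.59,0],"yaw": 1},
    {"fingers": 0.4,"delta_pos": [-0.62,-0.59,0],"yaw": 1}
  ]
}}

```text
clock: 0.9
eef_pos: [0.3091, 0.2088, 0.2312]
tool_rot: [0.581, 0.814, 0.0, -0.0]
ft_force: [0.2, -0.2, -0.3]
grip_width: 0.0341
grasp_force: 0.0
```

```bash
cat > go.py <<'E'
# python3 go.py x y z [tool-y angle deg]: jog numbers to a world target
import sys,numpy as np
from scipy.spatial.transform import Rotation as Ro
from workcell import bot
o=bot.get_obs();R=Ro.from_quat(o["tool_rot"]).as_matrix()
a=list(map(float,sys.argv[1:]))
ty=np.degrees(np.arctan2(R[1,1],R[0,1]))
print("clock",round(o["clock"],2),"pos",o["eef_pos"].round(4),"tooly",round(ty,2),"F",o["ft_force"].round(1),"w",round(o["grip_width"],4))
print("delta",(R.T@(np.array(a[:3])-o["eef_pos"])/.3).round(4),"yaw",round((ty-(a[3] if len(a)>3 else 1))/45,4))
E
python3 go.py .505 -.29 .23
```

```text
clock 0.9 pos [0.3091 0.2088 0.2312] tooly 18.96 F [ 0.2 -0.2 -0.3] w 0.0341
delta [-1.7845  0.0774  0.003 ] yaw 0.3991
```

{"method": "jog_arm", "body": {
  "deltas": [
    {"fingers": 0.4,"delta_pos": [-0.9,0.04,0],"yaw": 0.4},
    {"fingers": 0.4,"delta_pos": [-0.9,0.04,0],"yaw": 0.4},
    {"fingers": 0.4,"delta_pos": [-0.9,0.04,0],"yaw": 0.4},
    {"fingers": 0.4,"delta_pos": [-0.9,0.04,0],"yaw": 0.4},
    {"fingers": 0.4,"delta_pos": [-0.9,0.04,0],"yaw": 0.4},
    {"fingers": 0.4,"delta_pos": [-0.9,0.04,0],"yaw": 0.4},
    {"fingers": 0.4,"delta_pos": [-0.9,0.04,0],"yaw": 0.4},
    {"fingers": 0.4,"delta_pos": [-0.9,0.04,0],"yaw": 0.4}
  ]
}}

```text
clock: 1.7
eef_pos: [0.4081, -0.0421, 0.2308]
tool_rot: [0.701, 0.713, -0.0, -0.001]
ft_force: [-0.4, 0.2, -0.4]
grip_width: 0.0347
grasp_force: 0.0
```

```bash
python3 go.py .506 -.28 .23
```

```text
clock 1.7 pos [ 0.4081 -0.0421  0.2308] tooly 1.01 F [-0.4  0.2 -0.4] w 0.0347
delta [-0.7986  0.3122  0.0016] yaw 0.0003
```

{"method": "jog_arm", "body": {
  "deltas": [
    {"fingers": 0.4,"delta_pos": [-0.8,0.31,0]},
    {"fingers": 0.4,"delta_pos": [-0.8,0.31,0]},
    {"fingers": 0.4,"delta_pos": [-0.8,0.31,0]},
    {"fingers": 0.4,"delta_pos": [-0.8,0.31,0]},
    {"fingers": 0.4,"delta_pos": [-0.8,0.31,0]},
    {"fingers": 0.4,"delta_pos": [-0.8,0.31,0]},
    {"fingers": 0.4,"delta_pos": [-0.8,0.31,0]},
    {"fingers": 0.4,"delta_pos": [-0.8,0.31,0.3]},
    {"fingers": 0.4,"delta_pos": [-0.8,0.31,0.45]},
    {"fingers": 0.4,"delta_pos": [-0.8,0.31,0.6]},
    {"fingers": 0.4,"delta_pos": [-0.8,0.31,0.68]},
    {"fingers": 0.4,"delta_pos": [-0.8,0.31,0.68]}
  ]
}}

```text
invalid input at $.deltas[0]: expected keys fingers, delta_pos, yaw
```

```bash
python3 go.py .506 -.24 .026
python3 - <<'E'
from workcell import bot
import cv2
c=bot.camera("scene");cv2.imwrite("pics/s2.png",c["image"][:,:,::-1])
E
```

```text
clock 1.7 pos [ 0.4081 -0.0421  0.2308] tooly 1.01 F [-0.4  0.2 -0.4] w 0.0347
delta [-0.6659  0.3155  0.6817] yaw 0.0003
```

View pics/s2.png

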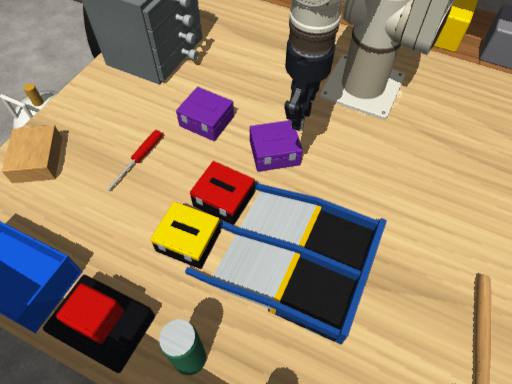

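The picture shows the gripper still high, near (295,115), and both cases unmoved; the move was refused because the yaw key was missing. I'm sending it again.

{"method": "jog_arm", "body": {
  "deltas": [
    {"fingers": 0.4,"yaw": 0,"delta_pos": [-0.8,0.31,0]},
    {"fingers": 0.4,"yaw": 0,"delta_pos": [-0.8,0.31,0]},
    {"fingers": 0.4,"yaw": 0,"delta_pos": [-0.8,0.31,0]},
    {"fingers": 0.4,"yaw": 0,"delta_pos": [-0.8,0.31,0]},
    {"fingers": 0.4,"yaw": 0,"delta_pos": [-0.8,0.31,0]},
    {"fingers": 0.4,"yaw": 0,"delta_pos": [-0.8,0.31,0]},
    {"fingers": 0.4,"yaw": 0,"delta_pos": [-0.8,0.31,0.1]},
    {"fingers": 0.4,"yaw": 0,"delta_pos": [-0.8,0.31,0.25]},
    {"fingers": 0.4,"yaw": 0,"delta_pos": [-0.8,0.31,0.4]},
    {"fingers": 0.4,"yaw": 0,"delta_pos": [-0.8,0.31,0.55]},
    {"fingers": 0.4,"yaw": 0,"delta_pos": [-0.8,0.31,0.67]},
    {"fingers": 0.4,"yaw": 0,"delta_pos": [-0.8,0.31,0.67]}
  ]
}}

```text
clock: 2.95
eef_pos: [0.5007, -0.2768, 0.025]
tool_rot: [0.7, 0.714, -0.001, -0.006]
ft_force: [-0.7, 0.8, -0.1]
grip_width: 0.0338
grasp_force: 0.0
```

```bash
python3 go.py .505 -.20 .03
```

```text
clock 2.95 pos [ 0.5007 -0.2768  0.025 ] tooly 1.11 F [-0.7  0.8 -0.1] w 0.0338
delta [ 0.2557  0.0192 -0.0152] yaw 0.0023
```

{"method": "jog_arm", "body": {
  "deltas": [
    {"fingers": 0.4,"yaw": 0,"delta_pos": [0.05,0.015,0]},
    {"fingers": 0.4,"yaw": 0,"delta_pos": [0.1,0.015,0]},
    {"fingers": 0.4,"yaw": 0,"delta_pos": [0.13,0.015,0]},
    {"fingers": 0.4,"yaw": 0,"delta_pos": [0.16,0.015,0]},
    {"fingers": 0.4,"yaw": 0,"delta_pos": [0.18,0.015,0]},
    {"fingers": 0.4,"yaw": 0,"delta_pos": [0.2,0.015,0]},
    {"fingers": 0.4,"yaw": 0,"delta_pos": [0.22,0.015,0]},
    {"fingers": 0.4,"yaw": 0,"delta_pos": [0.24,0.015,0]},
    {"fingers": 0.4,"yaw": 0,"delta_pos": [0.26,0.015,0]},
    {"fingers": 0.4,"yaw": 0,"delta_pos": [0.28,0.015,0]},
    {"fingers": 0.4,"yaw": 0,"delta_pos": [0.3,0.015,0]},
    {"fingers": 0.4,"yaw": 0,"delta_pos": [0.32,0.015,-0.01]}
  ]
}}

```text
clock: 4.15
eef_pos: [0.5087, -0.1885, 0.0348]
tool_rot: [0.702, 0.712, -0.001, 0.003]
ft_force: [0.4, -6.9, -0.6]
grip_width: 0.0343
grasp_force: 3.7
```

```bash
python3 go.py .505 -.08 .045
cat > look.py <<'E'
import sys
from h import *
from workcell import bot
c=bot.camera("top")
for n,lo,hi in(("red",(0,130,60),(8,255,255)),("yel",(20,130,60),(32,255,255))):
    for k in blobs(mask(c,lo,hi),600):
        r=rect(c,k,.06);print(n,k.mean(0).round(),np.round(r[0],4),np.round(r[1],4),round(r[2],1))
s=bot.camera("scene")["image"][120:360,140:400]
im=np.hstack([cv2.resize(s,(400,369)),cv2.resize(c["image"][90:300,90:318],(400,369))])
cv2.imwrite(sys.argv[1],im[:,:,::-1])
E
python3 look.py pics/a.png
```

```text
clock 4.15 pos [ 0.5087 -0.1885  0.0348] tooly 0.76 F [ 0.4 -6.9 -0.6] w 0.0343
delta [ 0.3616 -0.0075 -0.0362] yaw -0.0053
red [247. 198.] [ 0.5009 -0.1125] [0.0981 0.089 ] 0.4
red [307.  43.] [ 0.8736 -0.2456] [0.0894 0.0986] 88.6
yel [273. 142.] [ 0.6309 -0.1692] [0.0995 0.0746] 3.9
```

View pics/a.png

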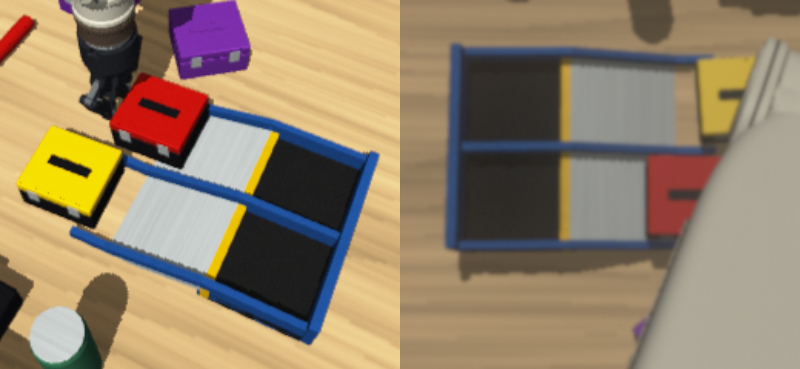

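Left panel: the red case's nose is on the ramp (~(195,110)), with the fingers behind it; the yellow case (70,165) hasn't moved. I'll keep pushing.

{"method": "jog_arm", "body": {
  "deltas": [
    {"fingers": 0.4,"yaw": 0,"delta_pos": [0.03,-0.005,0]},
    {"fingers": 0.4,"yaw": 0,"delta_pos": [0.06,-0.01,-0.0]},
    {"fingers": 0.4,"yaw": 0,"delta_pos": [0.09,-0.01,-0.0]},
    {"fingers": 0.4,"yaw": 0,"delta_pos": [0.12,-0.01,-0.01]},
    {"fingers": 0.4,"yaw": 0,"delta_pos": [0.15,-0.01,-0.01]},
    {"fingers": 0.4,"yaw": 0,"delta_pos": [0.18,-0.01,-0.02]},
    {"fingers": 0.4,"yaw": 0,"delta_pos": [0.21,-0.01,-0.02]},
    {"fingers": 0.4,"yaw": 0,"delta_pos": [0.24,-0.01,-0.03]},
    {"fingers": 0.4,"yaw": 0,"delta_pos": [0.27,-0.01,-0.03]},
    {"fingers": 0.4,"yaw": 0,"delta_pos": [0.3,-0.01,-0.04]},
    {"fingers": 0.4,"yaw": 0,"delta_pos": [0.33,-0.01,-0.04]},
    {"fingers": 0.4,"yaw": 0,"delta_pos": [0.36,-0.01,-0.05]}
  ]
}}

```text
clock: 5.45
eef_pos: [0.5039, -0.0799, 0.0491]
tool_rot: [0.702, 0.712, -0.001, 0.003]
ft_force: [1.9, -7.9, 0.1]
grip_width: 0.0339
grasp_force: 4.1
```

```bash
python3 go.py .503 0 .06;python3 look.py pics/b.png
```

```text
clock 5.45 pos [ 0.5039 -0.0799  0.0491] tooly 0.79 F [ 1.9 -7.9  0.1] w 0.0339
delta [ 0.2661  0.0008 -0.0376] yaw -0.0046
red [307.  43.] [ 0.8737 -0.2456] [0.0894 0.0984] 88.6
yel [292. 144.] [ 0.6328 -0.2038] [0.1002 0.0814] 0.6
```

View pics/b.png

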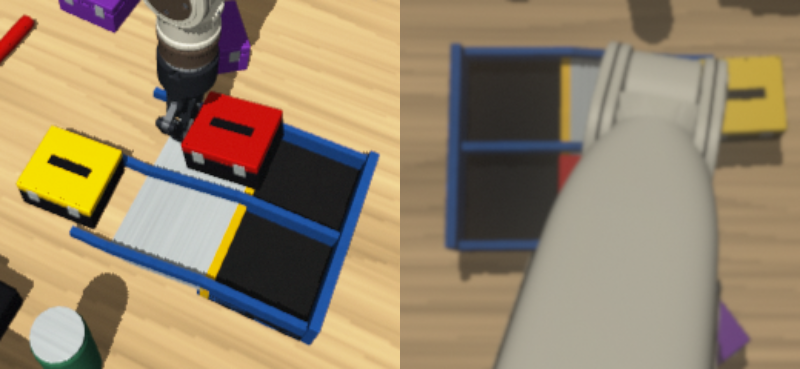

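Left panel: the red case is square in its lane, with its nose just past the yellow lip at (250,185); the yellow case hasn't moved.

{"method": "jog_arm", "body": {
  "deltas": [
    {"fingers": 0.4,"yaw": 0,"delta_pos": [0.03,0,0]},
    {"fingers": 0.4,"yaw": 0,"delta_pos": [0.06,0,0]},
    {"fingers": 0.4,"yaw": 0,"delta_pos": [0.09,0,-0.005]},
    {"fingers": 0.4,"yaw": 0,"delta_pos": [0.12,0,-0.01]},
    {"fingers": 0.4,"yaw": 0,"delta_pos": [0.15,0,-0.015]},
    {"fingers": 0.4,"yaw": 0,"delta_pos": [0.18,0,-0.02]},
    {"fingers": 0.4,"yaw": 0,"delta_pos": [0.2,0,-0.02]},
    {"fingers": 0.4,"yaw": 0,"delta_pos": [0.22,0,-0.02]},
    {"fingers": 0.4,"yaw": 0,"delta_pos": [0.24,0,-0.02]},
    {"fingers": 0.4,"yaw": 0,"delta_pos": [0.26,0,-0.025]},
    {"fingers": 0.4,"yaw": 0,"delta_pos": [0.28,0,-0.025]},
    {"fingers": 0.4,"yaw": 0,"delta_pos": [0.3,0,-0.03]}
  ]
}}

```text
clock: 6.75
eef_pos: [0.5015, 0.0116, 0.057]
tool_rot: [0.702, 0.712, -0.001, 0.0]
ft_force: [3.0, -4.8, -2.0]
grip_width: 0.0344
grasp_force: 2.3
```

```bash
python3 go.py .503 0.042 .06;python3 look.py pics/c.png
```

```text
clock 6.75 pos [0.5015 0.0116 0.057 ] tooly 0.85 F [ 3.  -4.8 -2. ] w 0.0344
delta [ 0.1012  0.0065 -0.0102] yaw -0.0033
red [307.  45.] [ 0.8769 -0.2466] [0.0874 0.0921] 88.6
yel [284. 144.] [ 0.6308 -0.1871] [0.103 0.111] 3.6
```

View pics/c.png

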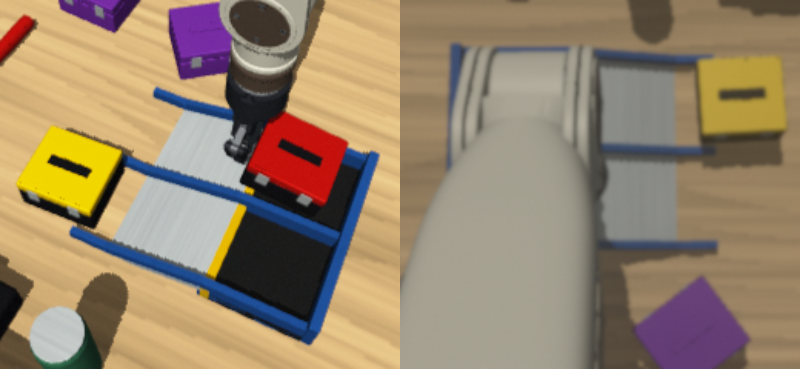

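Left panel: the case has tipped nose-down into the pocket with its rear still on the lip, so it needs about 32 mm more.

{"method": "jog_arm", "body": {
  "deltas": [
    {"fingers": 0.4,"yaw": 0,"delta_pos": [0.02,0,0]},
    {"fingers": 0.4,"yaw": 0,"delta_pos": [0.035,0,0]},
    {"fingers": 0.4,"yaw": 0,"delta_pos": [0.05,0,0]},
    {"fingers": 0.4,"yaw": 0,"delta_pos": [0.065,0,0]},
    {"fingers": 0.4,"yaw": 0,"delta_pos": [0.075,0,0]},
    {"fingers": 0.4,"yaw": 0,"delta_pos": [0.085,0,0]},
    {"fingers": 0.4,"yaw": 0,"delta_pos": [0.095,0,0]},
    {"fingers": 0.4,"yaw": 0,"delta_pos": [0.105,0,0]},
    {"fingers": 0.4,"yaw": 0,"delta_pos": [0.105,0,0]},
    {"fingers": 0.4,"yaw": 0,"delta_pos": [0.105,0,0]}
  ]
}}

```text
clock: 7.85
eef_pos: [0.5012, 0.0443, 0.0575]
tool_rot: [0.701, 0.713, 0.001, -0.001]
ft_force: [-0.3, -0.3, -0.6]
grip_width: 0.0339
grasp_force: 0.2
```

```bash
python3 go.py .503 0.042 .06;python3 look.py pics/d.png
```

```text
clock 7.85 pos [0.5012 0.0443 0.0575] tooly 0.91 F [-0.3 -0.3 -0.6] w 0.0339
delta [-0.0077  0.006  -0.0083] yaw -0.0019
red [308.  44.] [ 0.8748 -0.2456] [0.0893 0.0963] 88.6
yel [284. 144.] [ 0.6309 -0.1871] [0.1031 0.111 ] 3.8
```

View pics/d.png

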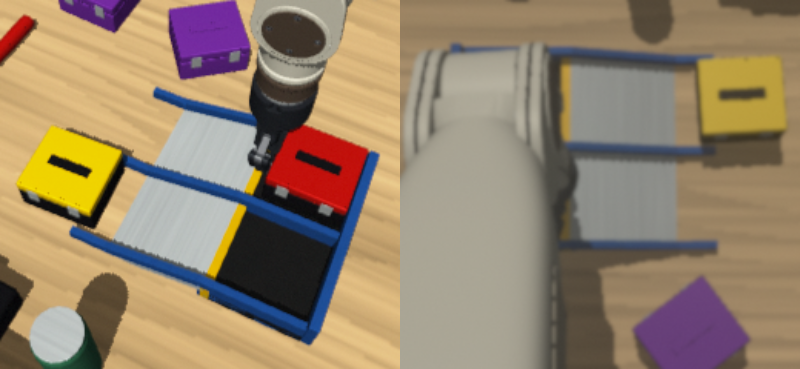

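Left panel: the case is in the pocket behind the lip, and contact force is about zero. I'll back off, rise and check.

{"method": "jog_arm", "body": {
  "deltas": [
    {"fingers": 0.4,"yaw": 0,"delta_pos": [-0.05,0,0]},
    {"fingers": 0.4,"yaw": 0,"delta_pos": [-0.15,0,-0.03]},
    {"fingers": 0.4,"yaw": 0,"delta_pos": [-0.25,0,-0.15]},
    {"fingers": 0.4,"yaw": 0,"delta_pos": [-0.35,0,-0.3]},
    {"fingers": 0.4,"yaw": 0,"delta_pos": [-0.5,0,-0.4]},
    {"fingers": 0.4,"yaw": 0,"delta_pos": [-0.65,0,-0.5]},
    {"fingers": 0.4,"yaw": 0,"delta_pos": [-0.8,0,-0.5]},
    {"fingers": 0.4,"yaw": 0,"delta_pos": [-0.95,0,-0.5]},
    {"fingers": 0.4,"yaw": 0,"delta_pos": [-1,0,-0.5]},
    {"fingers": 0.4,"yaw": 0,"delta_pos": [-1,0,-0.5]},
    {"fingers": 0.4,"yaw": 0,"delta_pos": [-1,0,-0.5]},
    {"fingers": 0.4,"yaw": 0,"delta_pos": [-1,0,-0.5]}
  ]
}}

```text
clock: 9.15
eef_pos: [0.5055, -0.2551, 0.2071]
tool_rot: [0.701, 0.713, 0.0, -0.001]
ft_force: [0.3, 0.4, -0.1]
grip_width: 0.0342
grasp_force: 0.0
```

```bash
python3 go.py .503 0.042 .06;python3 look.py pics/e.png
python3 - <<'E'
from h import *
from workcell import bot
c=bot.camera("top")
for k in blobs(mask(c,(0,130,60),(8,255,255)),600)[:]:
    r=rect(c,k,.082);print(np.round(r[0],4),np.round(r[1],4),round(r[2],1))
    m=np.zeros(c["range_z"].shape,np.uint8);cv2.drawContours(m,[k.reshape(-1,1,2)],-1,1,-1);m=cv2.erode(m,np.ones((7,7)))
    v,u=np.nonzero(m);z=c["range_z"][v,u];R=cv2.Rodrigues(c["rvec"])[0]
    P=(np.c_[(u-c["cx"])/c["fx"]*z,(v-c["cy"])/c["fy"]*z,z]-np.ravel(c["tvec"]))@R
    P=P[z>0];print("plane",np.linalg.lstsq(np.c_[P[:,:2]-P[:,:2].mean(0),np.ones(len(P))],P[:,2],rcond=None)[0].round(4))
for k in blobs(mask(c,(20,130,60),(32,255,255)),60): print("y",np.round(rect(c,k,.034)[0],4))
E
```

```text
clock 9.15 pos [ 0.5055 -0.2551  0.2071] tooly 0.97 F [ 0.3  0.4 -0.1] w 0.0342
delta [0.99   0.0087 0.4913] yaw -0.0006
red [149. 202.] [0.4982 0.1116] [0.1041 0.1113] 0.5
red [308.  43.] [ 0.8751 -0.2469] [0.0876 0.0959] 89.3
yel [284. 144.] [ 0.6308 -0.1871] [0.103 0.111] 3.6
[0.4949 0.1074] [0.1017 0.1087] 0.5
plane [-0.0001 -0.0012  0.0818]
[ 0.8631 -0.2429] [0.0855 0.0936] 89.3
plane [ 0.1997 -0.0145  0.1063]
y [0.5026 0.0413]
y [0.6302 0.042 ]
y [ 0.6384 -0.1902]
```

View pics/e.png

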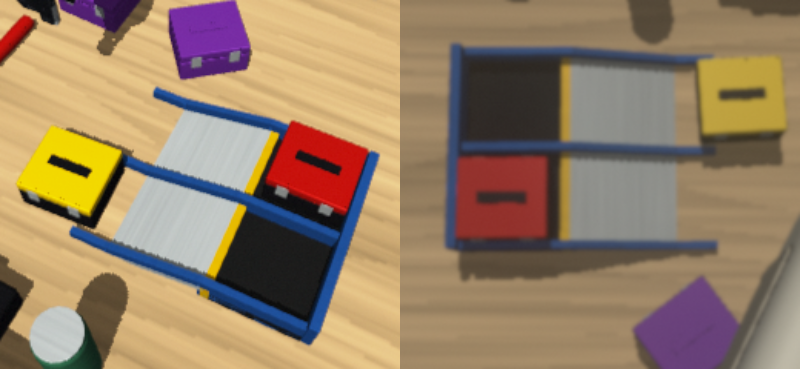

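The case lies flat in the pocket: the lid is at 82 mm and level, and its centre is about 60 mm past the lip. The yellow case hasn't moved and the arm is clear.

```bash
python3 -c "
from workcell import bot
print(bot.job_done())"
```

```text
the job is handed in; nothing more can be done
None
```

I pushed the red-lidded case up its ramp and over the lip; it sits flat in the pocket with its centre about 60 mm past the lip edge, the yellow-lidded case did not move, and the job is handed in (no verdict was returned).

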